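# Return a spare module to its flagged place in the packed tray

## Task

The spare module standing on the bench belongs in the orange tray, at the place whose steel tag is raised. The row there has closed up, so slide the modules on either side apart along the tray, without lifting them out or tipping them over, and lower the spare (do not drop it) between them at the raised tag until it stands on the tray floor. All five modules must end standing upright in the tray; leave the mug, the screwdriver and the white radio unit where they are.

Things in the scene. Friction and masses are not known exactly. Their poses are not given: they have to be found in the camera images.
- tray: Orange open tray, fixed to the bench. Inside 120 mm (its x) by 234 mm (its y, along which the row stands), walls 5 mm thick and 40 mm high, floor 5 mm thick. Origin: centre of its underside. It has five places in a row at y = -84, -42, 0, +42 and +84 mm; five modules of 42 mm leave 24 mm of play in all.
- tag_up: Raised steel tag marking the empty place: plate 26 mm wide with a round head, leaning a little outward, up to 90 mm above the bench, on the outside of the tray's far (+x) wall. It is at y = -42, 0 or +42 mm of the tray: 1, 2 or 3 modules belong on its -y side, the rest on its +y side. Origin: on the wall's outer face, 36 mm up; y along the row, z up. The other four places' tags are folded flat, pointing outward.
- module1: First row module at the tray's -y end, same as the spare: aluminium case 110 x 42 x 70 mm (x, y, z), black grip block 34 x 14 mm (x, y) on top at its middle, top at 100 mm. 0.25 to 0.5 kg. Origin: centre of its underside, x along the 110 mm side. Stands on the tray floor, x along the tray's x, about 5 mm from each long wall, and slides easily along the tray's y. Modules stand 1 to 2 mm apart.
- module2: Like module1, second in the row from the tray's -y end.
- module3: Like module1, third in the row from the tray's -y end.
- module4: Like module1, fourth in the row from the tray's -y end.
- spare: The spare module, standing upright on the bench beside the tray (on the robot's right), yaw anything up to 0.5 rad. Same shape and size as module1: case 110 x 42 x 70 mm, grip block on top 34 x 14 x 30 mm, mass 0.25 to 0.5 kg. Origin: centre of its underside, x along its long side.
- mug: White mug, 80 mm across, 95 mm high, on the robot's left; origin under its centre. Leave alone.
- screwdriver: Screwdriver lying on the bench beyond the work; origin under its middle. Leave alone.
- radio: White flat radio unit 130 x 130 x 30 mm lying on the bench beyond the spare; origin under its centre. Leave alone.
Mind the look-alikes: they are no part of the job. What is shaped like the module3 but green, pink or purple is not meant.

How it is judged:
By the outcome, as a careful person would: the job done as asked, in the order asked, and still so for the second after the job is handed in, with the robot touching nothing.
It also fails if it takes over 72 s, if anything falls off the work surface, if the arm or the gripper's body presses on something with over 40 N, if the wrist force passes 120 N, or if a joint passes its speed limit or range.

## Robot

A 6-joint arm with a two-finger parallel gripper is mounted at the origin on the work surface. World frame = base frame: x ahead of the robot, y to its left, z up, the work surface at z = 0. Lengths are in mm, angles in rad, forces in N, time in s.
With the tool pointing down it reaches from about 350 to 775 mm from the base axis. Payload 7.3 kg.
Tool frame: the origin (TCP) lies on the centre line of the jaws, within the pads' length; the fingertips stand 17 mm ahead of it and the grasp point (between the pads) lies 2 mm behind it; z points along the fingers, y is the line along which they close (so a half turn about z gives the same grasp; the last joint's range is limited). The gripper opens to 92 mm and grips with 3 to 60 N. Pads are 19 mm wide; open, the fingers measure 130 mm over their backs; the gripper's body (75 mm by 190 mm) begins 47 mm behind the grasp point.
Start: joints at [-1.31, 0.342, 1.524, -0, 1.275, -0.146], TCP at [207.751, -482.165, 243.741] pointing down, gripper open.
Joint ranges: [-2.53, 2.53], [-0.77, 2.02], [0.04, 2.7], [-1, 4.14], [0.28, 2.66], [-3.11, 3.11]. Speed limits (rad/s): [2.57, 2.57, 3.14, 3.14, 3.14, 3.14].

## Interface

Orientations are given as [roll, pitch, yaw] about the fixed x, y, z axes, in that order (R = Rz(yaw) Ry(pitch) Rx(roll)).
In Python, from plant import bot gives the robot as it stands. The module is installed in compiled form; this text tells all that it offers.
- The arm moves only by the shell command python3 -m pendant 'ROWS'. ROWS is JSON, a list of rows, each a list of 3 entries, a list of its own where there are three numbers: the shift along the world's x, y, z as a fraction of full scale, then the turn, a rotation vector about the world's x, y, z as a fraction of full scale, then the opening, from -1 (shut) to 1 (fully open), so that 0 is half open. In form: [[[tx, ty, tz], [rx, ry, rz], claw], ...]. A call has exactly 10 rows; each row shifts and turns the commanded pose from where the row before left it; what a row does not reach is not made up. Full scale, the value 1, is 30 mm for a shift and 0.12 rad for a turn. A row lasts 1/12 s, in which the tool goes at most 41.7 mm and 7.16 degrees, less where a joint would pass 70% of its speed; a pose out of reach is approached as far as the arm can. A call with a number of a shift or a turn outside -1 to 1 is refused whole. A call with a gripper value outside its range is refused whole. The fingers move at their own pace and stop on an object; the grip force is fixed at half the most. Time passes only in rows, so rows that do not move let the fingers close, or fill a call up. It gives the time, the measured TCP pose, the force, the opening and the grip force at its end, in the units of the state.
- bot.get_obs(): the state, without advancing time (a new reading comes with each control period).
- bot.capture(name): name is "scene" or "top" or "wrist"; returns the picture (384x512x3 uint8, blue, green, red); there is no depth.
- bot.camera_params(name): a dict with "fovy" (degrees; the focal length in pixels is half the picture's height over the tangent of half this angle, whatever the lens; pixels are square), "cx", "cy" (the principal point, pixels), "distortion" ([k1, k2, p1, p2, k3] as OpenCV has them; the pictures are not rectified), "camera_from_world" (4x4, takes a point from world to camera coordinates). Camera axes: x right, y down, z forward; pixel columns grow to the right and rows downward; lengths in mm; the calibration is good to about 2 mm. A picture is of the moment at which its call begins: read the wrist's pose just before it. camera_params takes no time and is no camera call; for the wrist camera it gives the pose at the moment of the call.
- bot.close_job(): hands the job in; it is judged then, once.
The state is a dict: "time": time; "joint_positions": joint angles; "dq": joint speeds; "tau": joint torques, N m; "tool_pos": TCP position; "tcp_rot": TCP orientation; "contact_force": force on the tool from outside, world axes, zero at the start; "moment": the same for the moment, N m; "grip_width": finger opening in mm; "finger_force": force on a finger pad.
Only numpy, scipy, OpenCV 4.12 (cv2) and the standard library are available. Lean on these libraries where they do the work, as an engineer would, in place of code of your own. Each camera call takes 0.05 s, during which the arm holds its last target. There are 200 camera calls.

## Working session

There is one attempt and no reset: what is moved stays moved. The work goes in short steps, Python scripts to look and compute and a shell command to move; the robot and the scene stay as the last step left them, time stands still between calls to the robot, and variables do not carry over. Pictures are saved under pics/ and viewed, at most 10 in all, crops included, and the job is handed in when it is done.

```bash
mkdir -p pics
cat > h.py <<'E'
import numpy as np, cv2
from plant import bot
def ray(P,uv):
    f=192/np.tan(np.radians(P["fovy"])/2)
    K=np.array([[f,0,P["cx"]],[0,f,P["cy"]],[0,0,1]])
    T=np.array(P["camera_from_world"]); n=cv2.undistortPoints(np.array(uv,float).reshape(-1,1,2),K,np.array(P["distortion"],float)).reshape(-1,2)
    d=np.c_[n,np.ones(len(n))]@T[:3,:3]; o=-T[:3,:3].T@T[:3,3]
    return o,d
def at(P,uv,z):
    o,d=ray(P,uv); return o+d*((z-o[2])/d[:,2])[:,None]
def px(P,X):
    f=192/np.tan(np.radians(P["fovy"])/2)
    K=np.array([[f,0,P["cx"]],[0,f,P["cy"]],[0,0,1]]); T=np.array(P["camera_from_world"])
    return cv2.projectPoints(np.array(X,float).reshape(-1,3),cv2.Rodrigues(T[:3,:3])[0],T[:3,3],K,np.array(P["distortion"],float))[0].reshape(-1,2)
E
python3 - <<'E'
from h import *
a=bot.capture("top");b=bot.capture("scene")
cv2.imwrite("pics/top.png",cv2.resize(a,(800,600),interpolation=cv2.INTER_CUBIC));cv2.imwrite("pics/scene.png",cv2.resize(b,(800,600),interpolation=cv2.INTER_CUBIC));cv2.imwrite("pics/rawtop.png",a);cv2.imwrite("pics/rawscene.png",b)
o=bot.get_obs();print(o["time"],o["tool_pos"],o["tcp_rot"],o["grip_width"])
for n in("top","scene"):
  P=bot.camera_params(n);T=np.array(P["camera_from_world"]);print(n,-T[:3,:3].T@T[:3,3])
E
```

```text
0.1 [ 207.66352836 -481.83229772  243.1284466 ] [-3.14025315e+00 -2.04454855e-04  4.06758357e-01] 91.83911491154467
top [ 411.79673436   67.82700023 1020.66760838]
scene [1623.47323361  -73.19035029  804.48963041]
```

View pics/top.png

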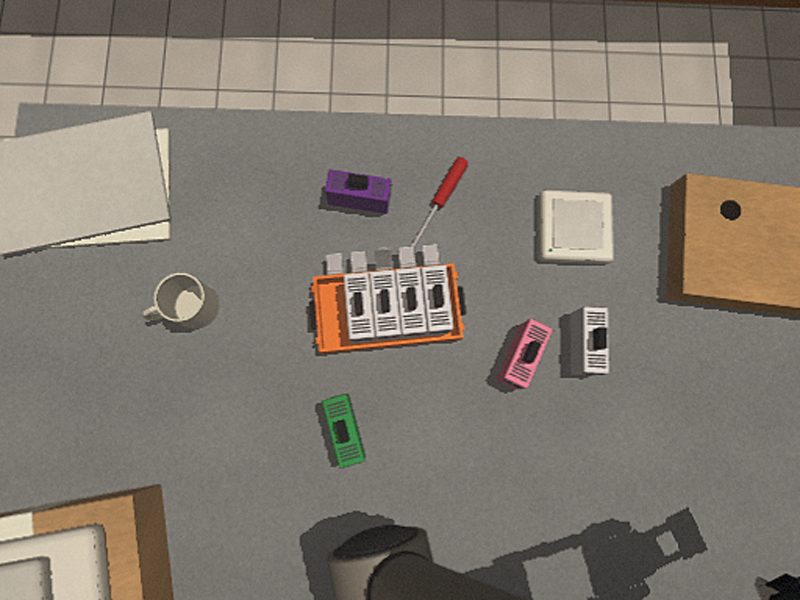

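View pics/scene.png

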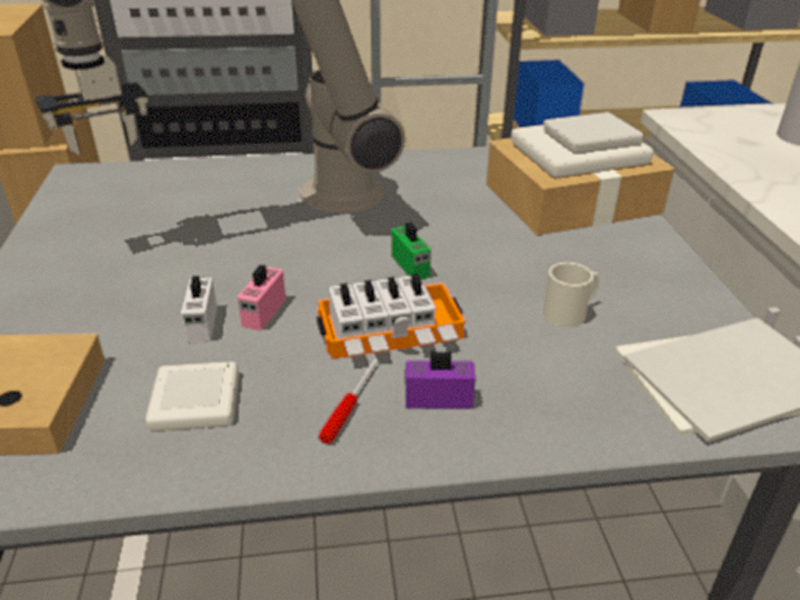

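The top picture shows the tray at (388,308). The row's grip blocks are at (358,300), (383,300), (410,298) and (436,296), and the white spare is at (596,340). The white/aluminium module at (596,340) fits the spare; pink (527,353), green (343,430) and purple (358,190) are look-alikes. The raised tag is the darker middle one, at (383,258) in the top view and (402,327) in the scene view. I'll confirm both in one enlarged crop.

Run:
```python
from h import *
a=cv2.imread("pics/rawtop.png");b=cv2.imread("pics/rawscene.png")
A=cv2.resize(a[145:245,195:395],(800,400),interpolation=cv2.INTER_CUBIC)
B=cv2.resize(b[172:232,110:310],(800,200),interpolation=cv2.INTER_CUBIC)
cv2.imwrite("pics/crop.png",np.vstack([A,B[:200]]))
```

```text
(no output)
```

View pics/crop.png

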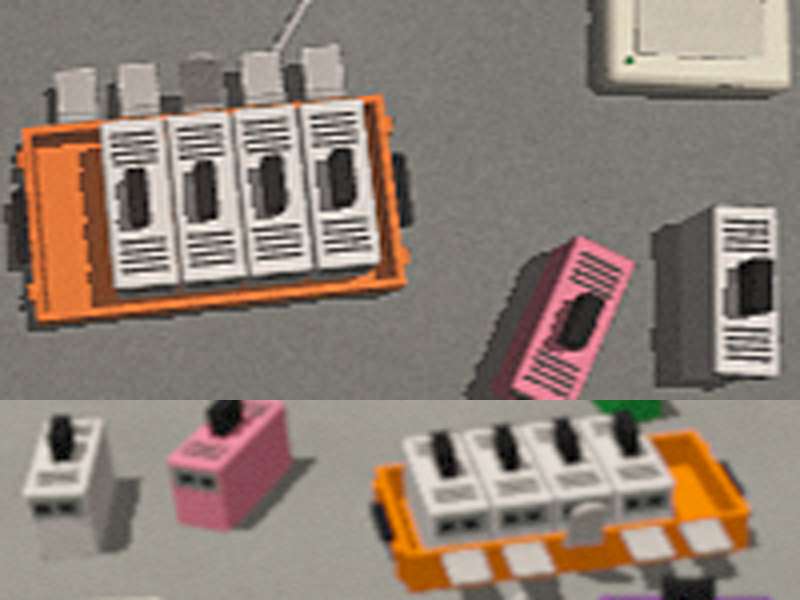

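The crop shows the middle tag raised, the grey one at (200,75) in the top part with its round head at (587,522) in the scene part. The spare's white top face spans (715,206) to (779,376). Next I'll measure.

Run:
```python
from h import *
P=bot.camera_params("top")
r=lambda L:(np.array(L,float)+.5)/4-.5+[195,145]
def show(n,L,z):
    X=at(P,r(L),z); e=((X[0]-X[3])+(X[1]-X[2]))/2; s=((X[0]-X[1])+(X[3]-X[2]))/2
    print(n,X.mean(0).round(1),"long",np.linalg.norm(e).round(1),"short",np.linalg.norm(s).round(1),"yaw of e",np.arctan2(e[1],e[0]).round(3),"yaw s-90",np.arctan2(-s[0],s[1]).round(3))
show("tray",[(25,128),(382,97),(408,285),(38,325)],40)
show("m4",[(103,126),(163,118),(178,285),(115,290)],75)
show("m1",[(300,103),(362,98),(380,265),(317,272)],75)
show("m14",[(103,126),(362,98),(380,265),(115,290)],75)
show("spare",[(715,206),(775,208),(779,376),(716,374)],70)
```

```text
tray [570.9  50.7  40. ] long 130.4 short 243.3 yaw of e 0.121 yaw s-90 0.122
m4 [566.4  99.1  75. ] long 108.0 short 39.6 yaw of e 0.11 yaw s-90 0.132
m1 [582.8 -29.4  75. ] long 110.5 short 40.7 yaw of e 0.108 yaw s-90 0.121
m14 [574.6  34.6  75. ] long 108.4 short 169.7 yaw of e 0.107 yaw s-90 0.127
spare [ 520.4 -293.2   70. ] long 108.8 short 40.0 yaw of e -0.028 yaw s-90 -0.01
```

The sizes match (tray 130x244, module 109x40). The tray centre is about (571,51), yaw about 0.118. The row modules sit at tray y of about -81, -38, 5.5 and 48.6. The raised tag is at y=0, so module3 and module4 go to +y, and module2 and module1 a little to -y. I'll grip the blocks along tray x and go above module3.

```bash
python3 -m pendant '[[[0.6,0.9,-0.07],[0,0,0.53],0.3],[[0.6,0.9,-0.07],[0,0,0.53],0.3],[[0.6,0.9,-0.07],[0,0,0.53],0.3],[[0.6,0.9,-0.07],[0,0,0.53],0.3],[[0.6,0.9,-0.07],[0,0,0.53],0.3],[[0.6,0.9,-0.07],[0,0,0.53],0.3],[[0.6,0.9,-0.07],[0,0,0.53],0.3],[[0.6,0.9,-0.07],[0,0,0.53],0.3],[[0.6,0.9,-0.07],[0,0,0.53],0.3],[[0.6,0.9,-0.07],[0,0,0.53],0.3]]'
python3 -m pendant '[[[0.6,0.9,-0.07],[0,0,0.53],0.3],[[0.6,0.9,-0.07],[0,0,0.53],0.3],[[0.6,0.9,-0.07],[0,0,0.53],0.3],[[0.6,0.9,-0.07],[0,0,0.53],0.3],[[0.6,0.9,-0.07],[0,0,0.53],0.3],[[0.6,0.9,-0.07],[0,0,0.53],0.3],[[0.6,0.9,-0.07],[0,0,0.53],0.3],[[0.6,0.9,-0.07],[0,0,0.53],0.3],[[0.6,0.9,-0.07],[0,0,0.53],0.3],[[0.6,0.9,-0.07],[0,0,0.53],0.3]]'
python3 - <<'E'
from h import *
P=bot.camera_params("wrist");a=bot.capture("wrist");cv2.imwrite("pics/w1.png",cv2.resize(a,(800,600),interpolation=cv2.INTER_CUBIC))
import pickle;pickle.dump(P,open("w1.pkl","wb"))
o=bot.get_obs();print(o["time"],o["tool_pos"],o["tcp_rot"],o["grip_width"],o["joint_positions"])
T=np.array(P["camera_from_world"]);print(-T[:3,:3].T@T[:3,3])
E
```

```text
time: 0.93
tool_pos: [388.2, -210.6, 222.5]
tcp_rot: [-3.141, -0.0, 1.046]
contact_force: [1.1, -0.3, -0.8]
grip_width: 59.5
finger_force: 0.0
time: 1.77
tool_pos: [568.2, 59.4, 201.2]
tcp_rot: [-3.141, -0.0, 1.682]
contact_force: [0.5, -0.1, 0.0]
grip_width: 59.7
finger_force: 0.0
1.8167 [570.49991046  63.74523966 200.66768682] [ 3.14005857e+00 -2.65284638e-03  1.68819184e+00] 59.51196748533583 [-0.02371551  0.4662817   1.45295659  0.00302522  1.2212101  -0.14214353]
[559.7670915  137.3335412  341.36181686]
```

View pics/w1.png

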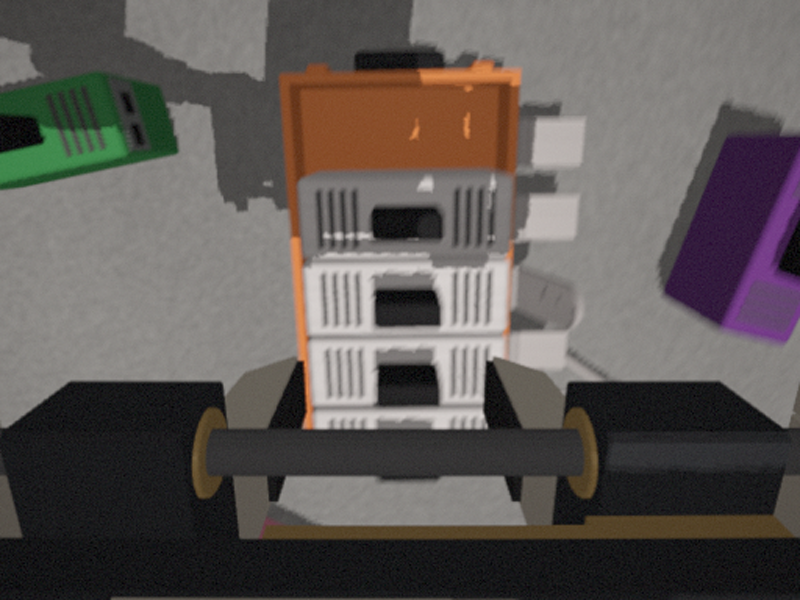

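The wrist view shows module4, 3 and 2 with blocks at (407,223), (408,307) and (408,384), and case seams at rows 257, 336 and 408. The raised tag is beside module3, around (545,300). The tray's +y rim runs from (283,75) to (520,70).

Run:
```python
from h import *
import pickle;P=pickle.load(open("w1.pkl","rb"))
r=lambda L:(np.array(L,float)+.5)*.64-.5
c=np.array([571,50.7]);y=.118;ex=np.array([np.cos(y),np.sin(y)]);ey=np.array([-ex[1],ex[0]])
def s(n,L,z):
    X=at(P,r(L),z)[:,:2]-c
    print(n,np.c_[X@ex,X@ey].round(1).tolist())
s("seam43",[(306,257),(508,257)],75);s("seam32",[(312,337),(505,333)],75);s("seam21",[(315,408),(488,406)],75)
s("rim+y outer",[(280,75),(521,70)],40)
s("m4 far edge",[(302,174),(512,172)],75)
s("blk",[(376,290),(439,290),(407,290)],105)
```

```text
seam43 [[-47.5, 29.7], [58.0, 29.1]]
seam32 [[-46.7, -15.0], [58.8, -13.2]]
seam21 [[-47.2, -58.4], [51.6, -57.6]]
rim+y outer [[-62.3, 121.8], [66.9, 123.6]]
m4 far edge [[-47.2, 71.9], [57.5, 72.4]]
blk [[-10.1, 20.1], [19.7, 19.9], [4.6, 20.0]]
```

Both views agree within a few mm: module3 at tray y of about 7, module2 about -36. I'll descend on module3's block and grip.

```bash
python3 -m pendant '[[[0.12,-0.19,-0.5],[0,0,0],0.3],[[0,0,-0.5],[0,0,0],0.3],[[0,0,-0.5],[0,0,0],0.3],[[0,0,-0.5],[0,0,0],0.3],[[0,0,-0.5],[0,0,0],0.3],[[0,0,-0.4],[0,0,0],0.3],[[0,0,-0.3],[0,0,0],0.3],[[0,0,-0.2],[0,0,0],0.3],[[0,0,-0.1],[0,0,0],0.3],[[0,0,0],[0,0,0],0.3]]'
python3 -m pendant '[[[0,0,0],[0,0,0],-0.5],[[0,0,0],[0,0,0],-0.5],[[0,0,0],[0,0,0],-0.5],[[0,0,0],[0,0,0],-0.5],[[0,0,0],[0,0,0],-0.5],[[0,0,0],[0,0,0],-0.5],[[0,0,0],[0,0,0],-0.5],[[0,0,0],[0,0,0],-0.5],[[0,0,0],[0,0,0],-0.5],[[0,0,0],[0,0,0],-0.5]]'
```

```text
time: 2.65
tool_pos: [571.2, 52.1, 96.3]
tcp_rot: [-3.141, -0.0, 1.679]
contact_force: [-0.6, 0.2, 0.5]
grip_width: 59.7
finger_force: 0.0
time: 3.48
tool_pos: [571.8, 52.1, 97.3]
tcp_rot: [3.14, 0.0, 1.679]
contact_force: [1.4, 0.4, 4.8]
grip_width: 34.0
finger_force: 30.0
```

```bash
python3 -m pendant '[[[-0.01,0.1,0],[0,0,0],-0.5],[[-0.02,0.16,0],[0,0,0],-0.5],[[-0.02,0.16,0],[0,0,0],-0.5],[[-0.02,0.16,0],[0,0,0],-0.5],[[-0.02,0.16,0],[0,0,0],-0.5],[[-0.02,0.16,0],[0,0,0],-0.5],[[-0.02,0.16,0],[0,0,0],-0.5],[[-0.02,0.16,0],[0,0,0],-0.5],[[-0.02,0.14,0],[0,0,0],-0.5],[[0,0,0],[0,0,0],-0.5]]'
python3 - <<'E'
from h import *
P=bot.camera_params("wrist");a=bot.capture("wrist");t=bot.capture("top");cv2.imwrite("pics/t2.png",np.vstack([cv2.resize(t[145:245,195:345],(600,400),interpolation=cv2.INTER_CUBIC)]))
o=bot.get_obs();print(o["time"],o["tool_pos"],o["tcp_rot"],o["grip_width"],o["contact_force"])
E
```

```text
time: 4.32
tool_pos: [566.5, 93.7, 97.3]
tcp_rot: [3.14, -0.0, 1.679]
contact_force: [-0.5, 1.3, 7.6]
grip_width: 33.8
finger_force: 30.0
4.4167 [566.45333027  93.71651291  97.24760364] [ 3.14047711e+00 -6.72353541e-04  1.67901269e+00] 33.38232850097295 [0.56877211 0.67894416 6.62067217]
```

```bash
python3 -m pendant '[[[0,0,0],[0,0,0],0.3],[[0,0,0],[0,0,0],0.3],[[0,0,0],[0,0,0],0.3],[[0,0,0],[0,0,0],0.3],[[0,0,0.3],[0,0,0],0.3],[[0,0,0.6],[0,0,0],0.3],[[0,0,0.8],[0,0,0],0.3],[[0,0,0.8],[0,0,0],0.3],[[0,0,0.8],[0,0,0],0.3],[[0,0,0.2],[0,0,0],0.3]]'
python3 -m pendant '[[[0.06,-0.4,0],[0,0,0],0.3],[[0.06,-0.4,0],[0,0,0],0.3],[[0.06,-0.4,0],[0,0,0],0.3],[[0.06,-0.4,0],[0,0,0],0.3],[[0.06,-0.4,0],[0,0,0],0.3],[[0.06,-0.4,0],[0,0,0],0.3],[[0.06,-0.2,0],[0,0,0],0.3],[[0,0,0],[0,0,0],0.3],[[0,0,0],[0,0,0],0.3],[[0,0,0],[0,0,0],0.3]]'
python3 - <<'E'
from h import *
P=bot.camera_params("wrist");a=bot.capture("wrist");cv2.imwrite("pics/w2.png",cv2.resize(a,(800,600),interpolation=cv2.INTER_CUBIC))
import pickle;pickle.dump(P,open("w2.pkl","wb"))
o=bot.get_obs();print(o["time"],o["tool_pos"],o["tcp_rot"])
E
```

```text
time: 5.25
tool_pos: [567.9, 93.0, 206.3]
tcp_rot: [3.135, 0.0, 1.679]
contact_force: [1.2, 0.3, 1.0]
grip_width: 59.9
finger_force: 0.0
time: 6.08
tool_pos: [578.8, 15.3, 201.7]
tcp_rot: [-3.141, -0.0, 1.679]
contact_force: [0.5, -0.7, 0.1]
grip_width: 59.6
finger_force: 0.0
6.1333 [578.75576263  15.46744582 201.71853464] [-3.14155683e+00 -2.41224632e-04  1.67937127e+00]
```

View pics/w2.png

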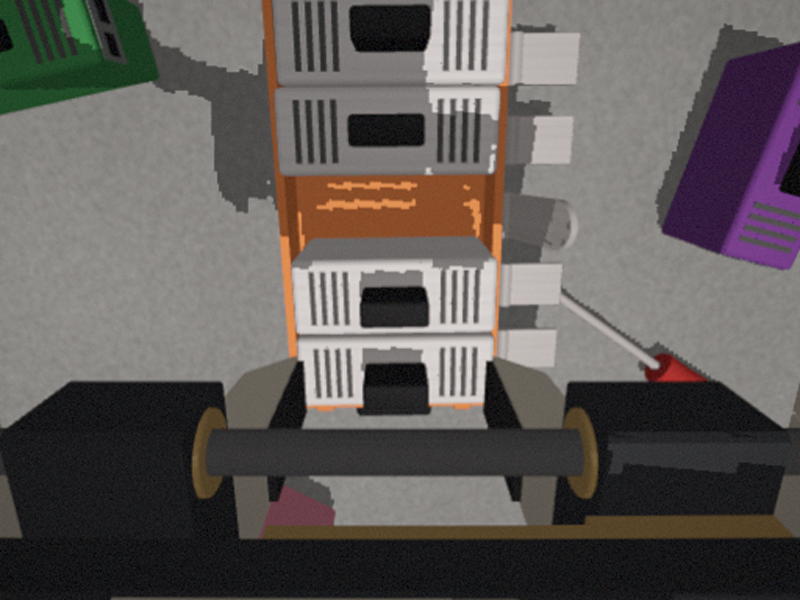

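The gap is now open beside the raised tag at (535,222). Module3's lower top edge is at row 175 and module2's upper top edge at row 263. The module2/module1 seam is at row 334, and module2's block is at (394,305).

Run:
```python
from h import *
import pickle;P=pickle.load(open("w2.pkl","rb"))
r=lambda L:(np.array(L,float)+.5)*.64-.5
c=np.array([571,50.7]);y=.115;ex=np.array([np.cos(y),np.sin(y)]);ey=np.array([-ex[1],ex[0]])
def s(n,L,z):
    X=at(P,r(L),z)[:,:2]
    print(n,X.round(1).tolist(),np.c_[(X-c)@ex,(X-c)@ey].round(1).tolist())
s("m3 near",[(280,175),(496,174)],75);s("m2 far",[(296,264),(494,262)],75);s("seam21",[(299,334),(492,333)],75);s("seam43",[(278,87),(500,87)],75)
s("m2blk top far/near",[(362,291),(428,289)],105)
s("m2blk near",[(362,326),(428,326)],105)
s("m1blk",[(362,370),(428,370)],105)
s("tag base edges",[(505,195),(505,243)],36)
s("tcp",[(400,300)],100)
```

```text
m3 near [[515.5, 70.9], [622.8, 83.2]] [[-52.8, 26.4], [55.2, 26.3]]
m2 far [[526.0, 26.2], [629.2, 38.6]] [[-47.5, -19.2], [56.4, -18.7]]
seam21 [[529.8, -12.9], [634.6, -0.8]] [[-48.3, -58.4], [57.3, -58.4]]
seam43 [[512.6, 111.9], [618.1, 123.5]] [[-51.0, 67.5], [55.1, 66.9]]
m2blk top far/near [[562.8, 24.0], [593.7, 28.4]] [[-11.2, -25.6], [20.0, -24.8]]
m2blk near [[564.4, 6.5], [596.1, 10.0]] [[-11.6, -43.2], [20.3, -43.3]]
m1blk [[566.5, -16.6], [599.1, -13.0]] [[-12.2, -66.3], [20.6, -66.5]]
tag base edges [[637.6, 70.6], [642.4, 42.8]] [[68.4, 12.1], [70.0, -16.1]]
tcp [[581.4, 20.0]] [[6.8, -31.6]]
```

Module2 is under the TCP, at about y' -37 against a tool at -36. I'll descend, grip, slide 10 mm towards -y and release.

```bash
python3 -m pendant '[[[0,-0.03,-0.5],[0,0,0],0.3],[[0,0,-0.6],[0,0,0],0.3],[[0,0,-0.6],[0,0,0],0.3],[[0,0,-0.6],[0,0,0],0.3],[[0,0,-0.5],[0,0,0],0.3],[[0,0,-0.4],[0,0,0],0.3],[[0,0,-0.2],[0,0,0],0.3],[[0,0,-0.1],[0,0,0],0.3],[[0,0,0],[0,0,0],-0.5],[[0,0,0],[0,0,0],-0.5]]'
python3 -m pendant '[[[0,0,0],[0,0,0],-0.5],[[0,0,0],[0,0,0],-0.5],[[0,0,0],[0,0,0],-0.5],[[0,0,0],[0,0,0],-0.5],[[0.01,-0.08,0],[0,0,0],-0.5],[[0.01,-0.09,0],[0,0,0],-0.5],[[0.01,-0.09,0],[0,0,0],-0.5],[[0.01,-0.08,0],[0,0,0],-0.5],[[0,0,0],[0,0,0],-0.5],[[0,0,0],[0,0,0],-0.5]]'
python3 -m pendant '[[[0,0,0],[0,0,0],0.3],[[0,0,0],[0,0,0],0.3],[[0,0,0],[0,0,0],0.3],[[0,0,0],[0,0,0],0.3],[[0,0,0.3],[0,0,0],0.3],[[0,0,0.6],[0,0,0],0.3],[[0,0,0.8],[0,0,0],0.3],[[0,0,0.8],[0,0,0],0.3],[[0,0,0.8],[0,0,0],0.3],[[0,0,0.2],[0,0,0],0.3]]'
```

```text
time: 6.97
tool_pos: [579.3, 14.2, 97.4]
tcp_rot: [3.14, 0.0, 1.679]
contact_force: [0.2, 0.4, 0.2]
grip_width: 50.7
finger_force: 0.0
time: 7.8
tool_pos: [580.5, 3.7, 97.5]
tcp_rot: [3.14, 0.0, 1.679]
contact_force: [0.1, 2.2, 5.9]
grip_width: 34.3
finger_force: 30.0
time: 8.63
tool_pos: [581.7, 3.7, 206.4]
tcp_rot: [3.135, 0.002, 1.679]
contact_force: [0.8, -1.9, 0.1]
grip_width: 59.4
finger_force: 0.0
```

```bash
python3 -m pendant '[[[-0.2,-0.85,0],[0,0,-0.12],0.3],[[-0.2,-0.85,0],[0,0,-0.12],0.3],[[-0.2,-0.85,0],[0,0,-0.12],0.3],[[-0.2,-0.85,0],[0,0,-0.12],0.3],[[-0.2,-0.85,0],[0,0,-0.12],0.3],[[-0.2,-0.85,0],[0,0,-0.12],0.3],[[-0.2,-0.85,0],[0,0,-0.12],0.3],[[-0.2,-0.85,0],[0,0,-0.12],0.3],[[-0.2,-0.85,0],[0,0,-0.12],0.3],[[-0.2,-0.25,0],[0,0,0],0.3]]'
python3 -m pendant '[[[0,0,0],[0,0,0],0.3],[[0,0,0],[0,0,0],0.3],[[0,0,0],[0,0,0],0.3],[[0,0,0],[0,0,0],0.3],[[0,0,0],[0,0,0],0.3],[[0,0,0],[0,0,0],0.3],[[0,0,0],[0,0,0],0.3],[[0,0,0],[0,0,0],0.3],[[0,0,0],[0,0,0],0.3],[[0,0,0],[0,0,0],0.3]]'
python3 - <<'E'
from h import *
P=bot.camera_params("wrist");a=bot.capture("wrist");cv2.imwrite("pics/w3.png",cv2.resize(a,(800,600),interpolation=cv2.INTER_CUBIC))
import pickle;pickle.dump(P,open("w3.pkl","wb"))
E
```

```text
time: 9.47
tool_pos: [519.3, -236.4, 201.3]
tcp_rot: [-3.141, 0.001, 1.546]
contact_force: [-0.2, 1.2, -0.2]
grip_width: 60.0
finger_force: 0.0
time: 10.3
tool_pos: [520.1, -233.1, 201.7]
tcp_rot: [3.141, 0.0, 1.549]
contact_force: [0.1, 0.2, -0.4]
grip_width: 59.6
finger_force: 0.0
```

View pics/w3.png

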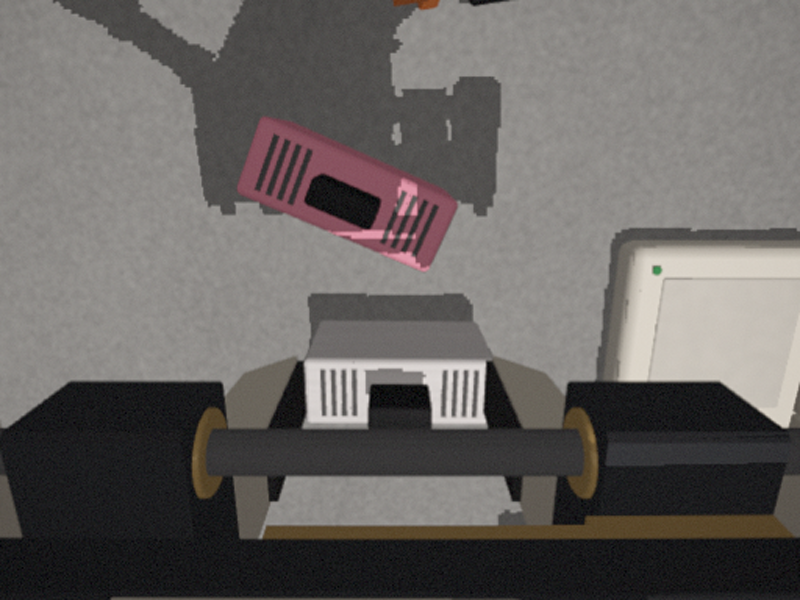

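The spare's top face runs from (306,360) to (485,422), with its block at columns 369-430. It is square to the tool. The pink look-alike is separate, at (345,195).

Run:
```python
from h import *
import pickle;P=pickle.load(open("w3.pkl","rb"))
r=lambda L:(np.array(L,float)+.5)*.64-.5
print(at(P,r([(306,360),(484,360),(485,423),(306,424)]),70).round(1).tolist())
print(at(P,r([(369,385),(430,385)]),100).round(1).tolist())
print(bot.get_obs()["tool_pos"])
```

```text
[[469.7, -272.3, 70.0], [570.5, -274.4, 70.0], [572.3, -314.7, 70.0], [466.8, -313.2, 70.0]]
[[506.7, -273.9, 100.0], [537.9, -274.5, 100.0]]
[ 520.04128024 -233.17465463  201.72937302]
```

The spare is at about (520.5,-293.3) and yaw -0.02, agreeing in both cameras. I'll move over it, descend and grip.

```bash
python3 -m pendant '[[[0.03,-0.4,0],[0,0,0],0.3],[[0,-0.6,0],[0,0,0],0.3],[[0,-0.6,0],[0,0,0],0.3],[[0,-0.4,0],[0,0,0],0.3],[[0,0,-0.5],[0,0,0],0.3],[[0,0,-0.7],[0,0,0],0.3],[[0,0,-0.7],[0,0,0],0.3],[[0,0,-0.6],[0,0,0],0.3],[[0,0,-0.5],[0,0,0],0.3],[[0,0,-0.4],[0,0,0],0.3]]'
python3 -m pendant '[[[0,0,-0.2],[0,0,0],0.3],[[0,0,-0.07],[0,0,0],0.3],[[0,0,0],[0,0,0],0.3],[[0,0,0],[0,0,0],-0.5],[[0,0,0],[0,0,0],-0.5],[[0,0,0],[0,0,0],-0.5],[[0,0,0],[0,0,0],-0.5],[[0,0,0],[0,0,0],-0.5],[[0,0,0],[0,0,0],-0.5],[[0,0,0],[0,0,0],-0.5]]'
```

```text
time: 11.18
tool_pos: [520.4, -293.6, 98.1]
tcp_rot: [-3.14, -0.001, 1.549]
contact_force: [0.4, 0.2, -0.2]
grip_width: 59.6
finger_force: 0.0
time: 12.02
tool_pos: [521.2, -293.3, 92.1]
tcp_rot: [3.141, 0.001, 1.549]
contact_force: [-0.2, 0.7, 3.2]
grip_width: 34.0
finger_force: 30.0
```

```bash
python3 -m pendant '[[[0,0,0.1],[0,0,0],-0.5],[[0,0,0.3],[0,0,0],-0.5],[[0,0,0.5],[0,0,0],-0.5],[[0,0,0.6],[0,0,0],-0.5],[[0,0,0.6],[0,0,0],-0.5],[[0,0,0.6],[0,0,0],-0.5],[[0,0,0.6],[0,0,0],-0.5],[[0,0,0.5],[0,0,0],-0.5],[[0,0,0.3],[0,0,0],-0.5],[[0,0,0.2],[0,0,0],-0.5]]'
python3 - <<'E'
from h import *
t=bot.capture("top");cv2.imwrite("pics/t4.png",cv2.resize(t[145:245,195:345],(780,520),interpolation=cv2.INTER_CUBIC))
E
```

```text
time: 12.85
tool_pos: [521.0, -293.2, 221.7]
tcp_rot: [3.141, 0.0, 1.549]
contact_force: [0.8, -0.1, -4.4]
grip_width: 33.9
finger_force: 30.0
```

View pics/t4.png

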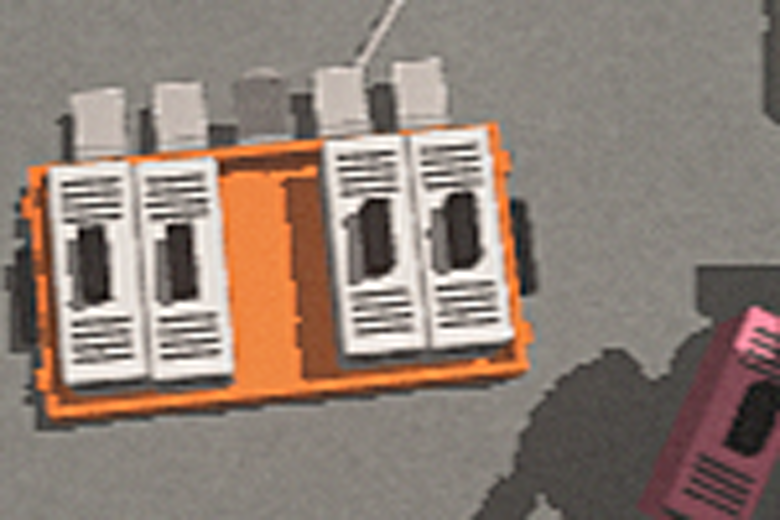

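The top view shows a wide gap at the raised tag (262,100). Module3's inner edge runs from (217,160) to (233,378), and module2's inner edge from (323,142) to (341,353).

Run:
```python
from h import *
P=bot.camera_params("top")
r=lambda L:(np.array(L,float)+.5)/5.2-.5+[195,145]
c=np.array([571,50.7]);y=.117;ex=np.array([np.cos(y),np.sin(y)]);ey=np.array([-ex[1],ex[0]])
def s(n,L,z):
    X=at(P,r(L),z)[:,:2];print(n,X.round(1).tolist(),X.mean(0).round(1),np.c_[(X-c)@ex,(X-c)@ey].round(1).tolist())
s("m3 in",[(217,160),(233,378)],75);s("m2 in",[(323,142),(341,353)],75)
s("gap",[(217,160),(233,378),(323,142),(341,353)],75)
s("m4 out",[(48,170),(66,386)],75);s("m1 out",[(487,126),(513,340)],75)
s("tray rim",[(28,168),(497,124),(528,368),(48,418)],40)
s("tag",[(236,142),(292,137)],36)
```

```text
m3 in [[620.0, 83.1], [511.2, 72.4]] [565.6  77.8] [[52.5, 26.5], [-56.8, 28.5]]
m2 in [[630.6, 30.4], [524.7, 19.8]] [577.7  25.1] [[56.8, -27.1], [-49.6, -25.3]]
gap [[620.0, 83.1], [511.2, 72.4], [630.6, 30.4], [524.7, 19.8]] [571.6  51.4] [[52.5, 26.5], [-56.8, 28.5], [56.8, -27.1], [-49.6, -25.3]]
m4 out [[612.8, 166.9], [505.5, 153.7]] [559.1 160.3] [[55.1, 110.6], [-53.1, 109.9]]
m1 out [[641.0, -51.8], [533.1, -64.9]] [587.  -58.4] [[57.5, -110.0], [-51.1, -110.3]]
tray rim [[621.0, 180.9], [650.6, -61.5], [523.4, -77.4], [492.6, 165.3]] [571.9  51.8] [[64.9, 123.5], [66.0, -120.7], [-62.2, -121.7], [-64.5, 122.9]]
tag [[638.4, 74.1], [641.9, 45.0]] [640.2  59.6] [[69.7, 15.4], [69.7, -13.9]]
```

```bash
python3 -m pendant '[[[0.05,0.3,0],[0,0,0.08],-0.5],[[0.1,0.6,0],[0,0,0.08],-0.5],[[0.1,0.8,0],[0,0,0.08],-0.5],[[0.12,0.9,0],[0,0,0.08],-0.5],[[0.13,0.9,0],[0,0,0.08],-0.5],[[0.13,0.9,0],[0,0,0.08],-0.5],[[0.13,0.9,0],[0,0,0.08],-0.5],[[0.13,0.9,0],[0,0,0.08],-0.5],[[0.13,0.9,0],[0,0,0.08],-0.5],[[0.13,0.9,0],[0,0,0.08],-0.5]]'
python3 -m pendant '[[[0.13,0.9,0],[0,0,0.08],-0.5],[[0.13,0.9,0],[0,0,0.08],-0.5],[[0.13,0.8,0],[0,0,0.08],-0.5],[[0.13,0.6,0],[0,0,0.08],-0.5],[[0.1,0.3,0],[0,0,0.03],-0.5],[[0.05,0,0],[0,0,0],-0.5],[[0,0,0],[0,0,0],-0.5],[[0,0,0],[0,0,0],-0.5],[[0,0,0],[0,0,0],-0.5],[[0,0,0],[0,0,0],-0.5]]'
```

```text
time: 13.73
tool_pos: [554.6, -51.0, 219.3]
tcp_rot: [-3.139, -0.001, 1.646]
contact_force: [0.9, -0.1, -4.5]
grip_width: 34.0
finger_force: 30.0
time: 14.57
tool_pos: [575.4, 50.7, 220.6]
tcp_rot: [-3.141, 0.0, 1.686]
contact_force: [0.0, 0.2, -5.7]
grip_width: 33.7
finger_force: 30.0
```

```bash
python3 -m pendant '[[[-0.1,0.03,-0.1],[0,0,0],-0.5],[[0,0,-0.3],[0,0,0],-0.5],[[0,0,-0.3],[0,0,0],-0.5],[[0,0,-0.3],[0,0,0],-0.5],[[0,0,-0.3],[0,0,0],-0.5],[[0,0,-0.1],[0,0,0],-0.5],[[0,0,0],[0,0,0],-0.5],[[0,0,0],[0,0,0],-0.5],[[0,0,0],[0,0,0],-0.5],[[0,0,0],[0,0,0],-0.5]]'
python3 - <<'E'
from h import *
P=bot.camera_params("wrist");a=bot.capture("wrist");cv2.imwrite("pics/w5.png",cv2.resize(a,(800,600),interpolation=cv2.INTER_CUBIC))
E
```

```text
time: 15.4
tool_pos: [572.9, 52.8, 179.2]
tcp_rot: [3.14, 0.0, 1.687]
contact_force: [-0.1, -0.2, -4.9]
grip_width: 33.6
finger_force: 30.0
```

View pics/w5.png

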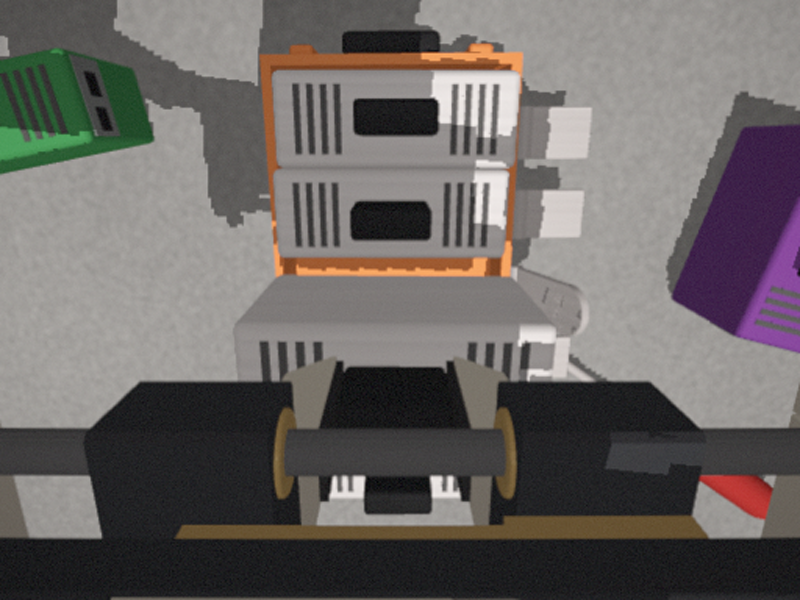

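The spare is held level: its lower +y edge runs (273,278)-(511,278), just short of module3's edge at row 258. I'll check the clearance.

Run:
```python
from h import *
P=bot.camera_params("wrist");print(bot.get_obs()["tool_pos"])
r=lambda L:(np.array(L,float)+.5)*.64-.5
c=np.array([572.5,52]);y=.117;ex=np.array([np.cos(y),np.sin(y)]);ey=np.array([-ex[1],ex[0]])
def s(n,L,z):
    X=at(P,r(L),z)[:,:2];print(n,np.c_[(X-c)@ex,(X-c)@ey].round(1).tolist())
s("spare bottom",[(273,278),(511,278)],87)
s("spare top",[(238,328),(556,325)],157)
s("m3 near",[(277,257),(506,256)],75)
s("m4 x",[(273,120),(519,120)],75)
s("rim x outer",[(262,60),(523,56)],40)
```

```text
[572.8543737   52.74228291 179.1793284 ]
spare bottom [[-55.0, 18.6], [54.7, 18.7]]
spare top [[-51.1, 19.7], [54.4, 20.8]]
m3 near [[-55.3, 25.9], [54.4, 26.4]]
m4 x [[-53.1, 88.1], [56.3, 88.2]]
rim x outer [[-64.4, 117.5], [64.3, 119.4]]
```

It is centred in x with about 6 mm clearance each side. Lowering.

```bash
python3 -m pendant '[[[0,0,-0.1],[0,0,0],-0.5],[[0,0,-0.25],[0,0,0],-0.5],[[0,0,-0.3],[0,0,0],-0.5],[[0,0,-0.35],[0,0,0],-0.5],[[0,0,-0.35],[0,0,0],-0.5],[[0,0,-0.35],[0,0,0],-0.5],[[0,0,-0.3],[0,0,0],-0.5],[[0,0,-0.25],[0,0,0],-0.5],[[0,0,-0.2],[0,0,0],-0.5],[[0,0,-0.1],[0,0,0],-0.5]]'
python3 -m pendant '[[[0,0,0],[0,0,0],-0.5],[[0,0,-0.05],[0,0,0],-0.5],[[0,0,-0.05],[0,0,0],-0.5],[[0,0,-0.03],[0,0,0],-0.5],[[0,0,-0.03],[0,0,0],-0.5],[[0,0,0],[0,0,0],-0.5],[[0,0,0],[0,0,0],-0.5],[[0,0,0],[0,0,0],-0.5],[[0,0,0],[0,0,0],-0.5],[[0,0,0],[0,0,0],-0.5]]'
```

```text
time: 16.28
tool_pos: [572.2, 52.7, 101.0]
tcp_rot: [-3.14, -0.0, 1.687]
contact_force: [-0.8, 0.2, -5.4]
grip_width: 33.9
finger_force: 30.0
time: 17.12
tool_pos: [572.6, 52.7, 97.4]
tcp_rot: [3.141, 0.0, 1.687]
contact_force: [0.0, -0.5, -4.0]
grip_width: 33.6
finger_force: 30.0
```

```bash
python3 -m pendant '[[[0,0,-0.02],[0,0,0],-0.5],[[0,0,-0.02],[0,0,0],-0.5],[[0,0,-0.01],[0,0,0],-0.5],[[0,0,0],[0,0,0],-0.5],[[0,0,0],[0,0,0],-0.5],[[0,0,0],[0,0,0],-0.5],[[0,0,0],[0,0,0],-0.5],[[0,0,0],[0,0,0],-0.5],[[0,0,0],[0,0,0],-0.5],[[0,0,0],[0,0,0],-0.5]]'
```

```text
time: 17.95
tool_pos: [572.6, 52.8, 97.1]
tcp_rot: [3.141, 0.0, 1.687]
contact_force: [-3.6, -0.1, 5.0]
grip_width: 33.8
finger_force: 30.0
```

On the floor: the force went from -5 to +5 N. Release, rise and back away.

```bash
python3 -m pendant '[[[0,0,0],[0,0,0],0.3],[[0,0,0],[0,0,0],0.3],[[0,0,0],[0,0,0],0.3],[[0,0,0],[0,0,0],0.3],[[0,0,0],[0,0,0],0.3],[[0,0,0.2],[0,0,0],0.3],[[0,0,0.6],[0,0,0],0.3],[[0,0,0.8],[0,0,0],0.3],[[0,0,0.9],[0,0,0],0.3],[[0,0,0.9],[0,0,0],0.3]]'
python3 -m pendant '[[[0,-0.5,0.2],[0,0,0],0.3],[[0,-0.9,0],[0,0,0],0.3],[[0,-0.9,0],[0,0,0],0.3],[[0,-0.9,0],[0,0,0],0.3],[[0,-0.9,0],[0,0,0],0.3],[[0,-0.9,0],[0,0,0],0.3],[[0,-0.9,0],[0,0,0],0.3],[[0,-0.9,0],[0,0,0],0.3],[[0,-0.5,0],[0,0,0],0.3],[[0,0,0],[0,0,0],0.3]]'
python3 - <<'E'
from h import *
t=bot.capture("top");s=bot.capture("scene")
A=cv2.resize(t[145:245,195:345],(540,360),interpolation=cv2.INTER_CUBIC);B=cv2.resize(s[160:235,190:310],(384,240),interpolation=cv2.INTER_CUBIC)
c=np.zeros((600,540,3),np.uint8);c[:360]=A;c[360:,:384]=B;cv2.imwrite("pics/end.png",c)
E
```

```text
time: 18.78
tool_pos: [572.3, 52.8, 199.1]
tcp_rot: [-3.141, -0.0, 1.687]
contact_force: [1.3, -0.1, -1.0]
grip_width: 59.7
finger_force: 0.0
time: 19.62
tool_pos: [572.4, -169.2, 204.0]
tcp_rot: [3.141, 0.001, 1.684]
contact_force: [0.3, 0.2, 0.0]
grip_width: 59.4
finger_force: 0.0
```

View pics/end.png

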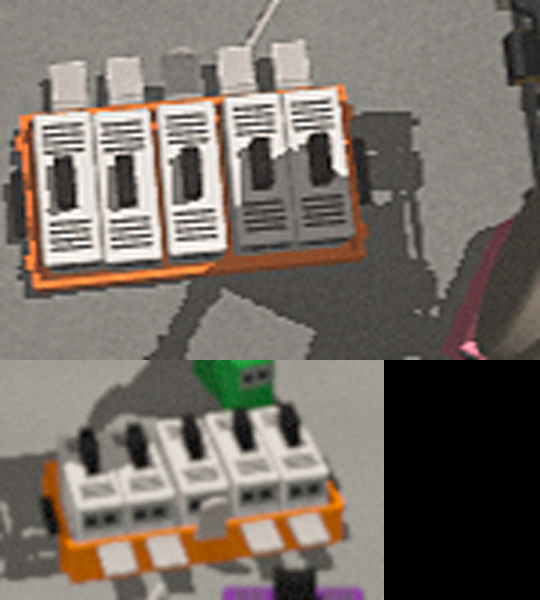

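All five modules stand upright in the tray, with the spare in the middle (top view (190,175)) behind the raised tag (scene view (212,515)). Handing in.

```bash
python3 -c "
from plant import bot
print(bot.close_job())"
```

```text
the job is handed in; nothing more can be done
None
```

The job is handed in at about 20 s on the robot clock: the spare stands on the tray floor at the raised middle tag, two modules either side, all five upright, and the mug, screwdriver and radio were not touched; no verdict came back.

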